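Unlock and set the dough-press stop collar

ROBOT

A 6-joint arm with a two-finger parallel gripper is mounted at the origin on the work surface. World frame = base frame: x ahead of the robot, y to its left, z up, the work surface at z = 0. Lengths are in m, angles in rad, forces in N, time in s.
With the tool pointing down it reaches from about 0.3 to 0.85 m from the base axis. Payload 5.4 kg.
Tool frame: the origin (TCP) lies at the very end of the fingers, on their centre line; the grasp point (between the pads) lies 19 mm behind it; z points along the fingers, y is the line along which they close (so a half turn about z gives the same grasp; the last joint's range is limited). The gripper opens to 85 mm and grips with 20 to 120 N. Pads are 22 mm wide; open, the fingers measure 114 mm over their backs; the gripper's body (76 mm by 85 mm) begins 54 mm behind the grasp point. The pads swing forward as they close: fully open they stand 13 mm farther back than shut.
Start: joints at [0.98, 0.158, 1.597, -0, 1.386, -0.21], TCP at [0.214, 0.534, 0.231] pointing down, gripper open.
Joint ranges: [-2.91, 2.91], [-0.94, 2.29], [0.18, 2.7], [-1.29, 4.43], [0.17, 2.64], [-3, 3]. Speed limits (rad/s): [2.57, 2.57, 3.14, 3.14, 3.14, 3.14].

INTERFACE

Orientations are given as a 3x3 rotation matrix whose columns are the frame's x, y, z axes.
In Python, from workcell import * gives the robot as it stands.
- The arm moves only by the tool jog_arm, never from a script. Its argument "commands" is a list that holds one entry, the list of rows, each a list of 7 numbers: the finger opening in mm, from 0 to 85.4, then the shift along the tool's x, y, z in mm, then the turn, a rotation vector about the tool's x, y, z in rad. In form: [[[hand, x, y, z, wx, wy, wz], ...]]. A call has 1 to 12 rows; each row is the pose to reach, as a shift and turn from the pose commanded when the call began, along the tool's axes at that moment; what a row does not reach only later rows make up. A row lasts 1/8 s, in which the tool goes at most 62.5 mm and 10.7 degrees, less where a joint would pass 70% of its speed; a pose out of reach is approached as far as the arm can. A call with a gripper value outside its range is refused whole. The fingers move at their own pace and stop on an object; the grip force is fixed at half the most. Time passes only in rows, so rows that repeat a pose let the fingers close. It gives the time, the measured TCP pose, the force and the opening at its end, in the units of the state.
- observe(): the state, without advancing time (a new reading comes with each control period).
- snapshot(name): name is "scene" or "top" or "wrist"; returns (picture, depth): 480x640x3 uint8, red, green, blue; 480x640 float32, m along the optical axis (not along the pixel's ray), 0 where there is no reading.
- calibration(name): a dict with "camera_matrix" (3x3 intrinsics, pixels), "xyz" and "attitude" of the camera in the world; the wrist camera has in their place "mount" (4x4, takes a point from camera to tool coordinates, whose origin is the TCP and whose axes are the flange's). Camera axes: x right, y down, z forward; pixel columns grow to the right and rows downward; lengths in m; the calibration is good to about 2 mm. A picture is of the moment at which its call begins: read the wrist's pose just before it. calibration takes no time and is no camera call.
- close_job(): hands the job in, once; it reports no verdict.
Trained networks look in the newest picture that a camera, given by its name, has taken for a name from the list of things; names that differ only in an ending like _2 or _b are one class to them, and where a whole thing is asked for, a point or a joint stands for the part that bears it (a point fixed in the world has none). Each returns a list of dicts, best first, with "confidence" (0 to 1); they miss things now and then, are a little off and sometimes report something else, mostly with a low value. They report only what shows in the picture. A call takes as long as a camera call. They do not tell look-alikes from the thing itself.
- find_in(camera, thing): "box" ([centre column, centre row, width, height] in pixels, round what is visible of it).
- silhouettes(camera, thing): "region" (480x640 bool, what is visible of it) and "box" ([centre column, centre row, width, height] in pixels, round what is visible of it).
The state is a dict: "time": time; "joints": joint angles; "qd": joint speeds; "tau": joint torques, N m; "tool_pos": TCP position; "eef_rot": TCP orientation; "wrist_force": force on the tool from outside, world axes, zero at the start; "ft_torque": the same for the moment, N m; "gripper_width": finger opening in m.
Only numpy, scipy, OpenCV 4.12 (cv2) and the standard library are available. Lean on these libraries where they do the work, as an engineer would, in place of code of your own. Each camera call takes 0.05 s, during which the arm holds its last target. There are 200 camera calls.

TASK

The white board standing in the slotted holder locks the winged collar of the dough-press stop stand. Slide the board straight up out of its slot and stand it in the empty metal trough, then spin the knurled collar up its threaded rod until its flat top face is level with the pointer blade on the gauge post, and let go. Do not shift the pointer, and leave the other things on the bench where they are.

Things in the scene. Friction and masses are not known exactly. Their poses are not given: they have to be found in the camera images.
- stand: Fixed dark steel base plate 170 x 285 x 14 mm (its x by y; y from -180 to +105 mm) carrying the whole stop mechanism. Origin: on the bench under the axis of its vertical threaded rod; z up. Gauge post 22 x 12 mm at y = -158 mm, top 138 mm above the bench.
- collar_top (a point): Centre of the flat top face of the knurled steel collar, on the rod's axis. Collar 56 mm across, 26 mm high, with two opposite arms. Right-hand thread, 16 mm of height per turn: counter-clockwise seen from above raises it. Starts 73 to 77 mm above the bench, can rise to 127 mm. Stays where it is left.
- collar_ball (a point): Centre of the 18 mm black ball that ends one arm, 80 mm from the axis and 33 mm above the collar's top face; the other arm is exactly opposite. Arms: straight 12 mm steel rods that start at the collar's side, 24 mm out and 10 mm below its top face, and slope up to the balls. Pushing an arm 60 mm out takes about 2 N; with the board in its slot the arms strike it within half a turn.
- collar (a joint): Angle of the collar about the rod, rad, growing counter-clockwise seen from above, 2.55 mm of rise per rad; at 0 the arm of collar_ball points along the stand's +x and the collar's top is 75 mm above the bench.
- pointer_tip (a point): Middle of the end edge of the pointer, a level steel blade 26 mm wide and 4 mm thick that points from the gauge post at the rod; this point is at half its thickness, 110 mm from the rod's axis (stand's -y). The collar's top face must come to this height: 98 to 116 mm above the bench. The pointer is held by friction only (12 N).
- board: White plastic lock board 120 mm wide (its x), 8 mm thick (its y), 180 mm high (z), 0.17 kg, standing on edge in the holder's slot with its foot on the slot floor, top 194 mm above the bench. Origin: middle of its lower edge.
- trough: Fixed open aluminium trough, outside 160 x 40 x 75 mm (its x, y, z), walls 5 mm, floor 5 mm, so the inside is 150 x 30 mm and 70 mm deep. Origin: on the bench under its centre. The board stands in it lengthwise, and may lean on a wall.
- basket: Oval cane proofing basket about 250 x 150 x 75 mm, bystander. Origin: centre of its underside.
- basket2: A second such basket, bystander.
- scraper: Steel dough scraper lying flat between stand and trough, about 110 x 130 mm, 13 mm high, bystander. Origin: about its centre, on the bench.
- rolling_pin: Wooden rolling pin 330 mm long, 54 mm thick, bystander. Origin: under its middle.
- jar: Closed jar, 80 mm across, 130 mm high, bystander. Origin: centre of its underside.
- rod_top (a point): Centre of the top of the threaded rod, 133 mm above the bench; the rod is 22 mm thick.
- slot (a point): Mouth of the slotted holder, at the stand's y = +70 mm: two aluminium rails 134 mm long (stand's x), 5 mm thick, 11 mm apart, tops (this height) 59 mm above the bench, closed at both ends. The slot's floor is the base plate's top, 14 mm above the bench.
- loaf: Brown loaf 240 mm long, 90 mm thick, bystander. Origin: under its middle.
- bowl: Steel bowl 170 mm across, 80 mm high, bystander. Origin: centre of its underside.
There are look-alikes about, which are no part of the job. There is more than one size of the board; the one meant has the size given above.

How it is judged:
On the way:
1. the board has been slid up out of its slot and stands released in the trough, the collar still below the pointer (z of board in the frame of trough below 0.02 m and x of board in the frame of trough between -0.03 and 0.03 m and y of board in the frame of trough between -0.02 and 0.02 m and angle between board's own z axis and vertical below 0.5 rad and contact force between board and the fingers below 0.1 N and z of collar_top in the frame of pointer_tip below -0.006 m), for 0.2 s.
At the end, for the whole second after the job is handed in: The collar's top face is within 3 mm of the height of the pointer blade's mid-thickness and the collar is at rest; the board stands in the trough, foot on its floor, upright or leaning less than 0.5 rad, at rest (z of collar_top in the frame of pointer_tip between -0.003 and 0.003 m and velocity of joint collar between -0.1 and 0.1 rad/s and z of board in the frame of trough below 0.02 m and x of board in the frame of trough between -0.03 and 0.03 m and y of board in the frame of trough between -0.02 and 0.02 m and angle between board's own z axis and vertical below 0.5 rad and linear speed of board below 0.02 m/s); the robot touches nothing.
It fails at once if the pointer is shifted by more than 3 mm (distance of pointer_tip from where it was at the start of the episode above 0.003 m).
It fails at once if a bystander (basket, scraper, rolling pin, jar, loaf, bowl) is moved more than 40 mm (distance of any of basket, basket2, scraper, rolling_pin, jar, loaf, bowl from where it was at the start of the episode above 0.04 m).
It also fails if it takes over 61 s, if anything falls off the work surface, if the arm or the gripper's body presses on something with over 40 N, if the wrist force passes 120 N, or if a joint passes its speed limit or range.

## Working session

There is one attempt and no reset: what is moved stays moved. The work goes in short steps, Python scripts to look and compute and a tool call to move; the robot and the scene stay as the last step left them, time stands still between calls to the robot, and variables do not carry over. Pictures are saved under pics/ and viewed, on a budget of 10 in all, crops included, one or two more only if the job needs it, and the job is handed in when it is done.

Besides the shell and the picture viewer there is one more tool, called after "Call:" as name([rows], argument=value, ...), one row to a line, values as JSON. jog_arm: Moves the arm, as the interface text tells. Its arguments: {"type":"object","properties":{"commands":{"type":"array"}},"required":["commands"]}

```bash
mkdir -p pics; cat > h.py <<'E'
from workcell import *
import numpy as np, cv2
def cam(name):
    c=calibration(name); K=np.array(c["camera_matrix"])
    if name=="wrist":
        s=observe(); T=np.eye(4); T[:3,:3]=s["eef_rot"]; T[:3,3]=s["tool_pos"]
        return K,T@np.array(c["mount"])
    T=np.eye(4); A=np.array(c["attitude"]); T[:3,:3]=A; T[:3,3]=c["xyz"]
    return K,T
def cloud(K,T,d):
    v,u=np.mgrid[:480,:640]; P=np.stack([(u-K[0,2])/K[0,0]*d,(v-K[1,2])/K[1,1]*d,d],-1)
    return P@T[:3,:3].T+T[:3,3]
def shot(name):
    K,T=cam(name); p,d=snapshot(name); W=cloud(K,T,d); W[d==0]=np.nan
    return p,d,W,K,T
def save(p,n): cv2.imwrite("pics/"+n,cv2.cvtColor(p,cv2.COLOR_RGB2BGR))
E
python3 - <<'E'
from h import *
print(observe()); print(calibration("top")); print(calibration("scene"));print(calibration("wrist"))
a=[]
for n in("scene","top"):
    p,d,W,K,T=shot(n); a.append(p); np.savez(n,p=p,d=d,W=W)
    for t in("board","trough","stand","collar_top","pointer_tip","collar_ball"):
        for r in find_in(n,t)[:4]:
            u,v=np.array(r["box"][:2]).astype(int); print(n,t,np.round(r["box"]),round(r["confidence"],2),W[min(v,479),min(u,639)].round(3))
save(a[0],"scene.png");save(a[1],"top.png")
E
```

```text
{'time': 0.0, 'joints': array([ 9.79917664e-01,  1.59057196e-01,  1.59826704e+00,  2.33407419e-06,
        1.38620855e+00, -2.10099842e-01]), 'qd': array([ 0.00071013, -0.00151331, -0.00054912, -0.00056145,  0.00134978,
        0.00054814]), 'tau': array([ 2.88762240e-04, -3.96014464e+01, -3.31429982e+01, -2.26648544e-04,
        8.43672868e-03,  4.54301663e-07]), 'tool_pos': array([0.21336229, 0.53328411, 0.2302949 ]), 'eef_rot': array([[-9.28375093e-01,  3.71642993e-01, -1.08273354e-03],
       [ 3.71644347e-01,  9.28373786e-01, -1.60990466e-03],
       [ 4.06871652e-04, -1.89698719e-03, -9.99998118e-01]]), 'wrist_force': array([ 0.25299043, -0.38597691, -0.49048619]), 'ft_torque': array([ 0.0188877 , -0.0225325 ,  0.04932557]), 'gripper_width': 0.08501185954118468}
{'camera_matrix': array([[494.95880414,   0.        , 327.20871295],
       [  0.        , 494.95880414, 242.85360904],
       [  0.        ,   0.        ,   1.        ]]), 'xyz': array([0.43578002, 0.00943205, 1.33536993]), 'attitude': array([[ 0.02427753, -0.99471012,  0.09981174],
       [-0.99968594, -0.02353506,  0
[... 1392 characters left out ...]
0.12 ]
scene pointer_tip [213. 236.  26.  15.] 0.56 [ 0.53  -0.288  0.114]
scene collar_ball [271. 231.  21.  55.] 0.59 [ 0.528 -0.137  0.106]
top board [416. 195.  36.  27.] 0.75 [ 0.691 -0.205  0.079]
top board [366. 259.   8.  54.] 0.57 [ 0.515 -0.071  0.19 ]
top board [516. 243.  58. 117.] 0.19 [ 0.576 -0.469  0.047]
top stand [404. 263. 116.  67.] 0.82 [ 0.522 -0.185  0.013]
top stand [393. 260.  27.  66.] 0.5 [ 0.518 -0.139  0.133]
top collar_top [393. 260.  21.  69.] 0.9 [ 0.521 -0.138  0.134]
top pointer_tip [452. 257.  23.  14.] 0.71 [ 0.53  -0.289  0.116]
top collar_ball [146. 255.  50.  32.] 0.64 [0.516 0.465 0.129]
top collar_ball [392. 261.  24.  66.] 0.61 [ 0.518 -0.139  0.133]
```

View pics/scene.png

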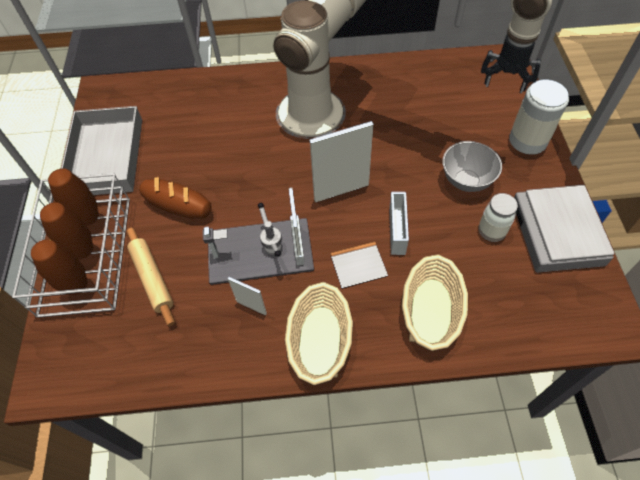

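View pics/top.png

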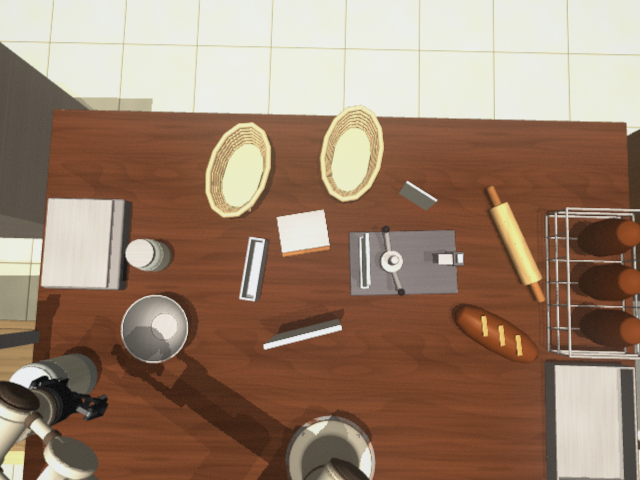

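The slot board is at scene (297,225) / top (364,262), with look-alikes at scene (342,163) (large) and (246,297) (small). The trough is at scene (399,222) / top (253,268). The stand is at top (404,262), its collar at (392,261) and its pointer at (452,258). I choose the board in the slot.

```bash
python3 - <<'E'
from h import *
def rect(P):
    (c,s,a)=cv2.minAreaRect((P[:,:2]*1000).astype(np.float32)); return np.round(c,1),np.round(s,1),round(a,1)
def box(W,x0,x1,y0,y1,z0,z1):
    x,y,z=np.moveaxis(W,-1,0); m=(x>x0)&(x<x1)&(y>y0)&(y<y1)&(z>z0)&(z<z1); return W[m]
for n in("top","scene"):
    W=np.load(n+".npz")["W"]
    print(n)
    for nm,b in dict(plate=(.4,.63,-.34,0,.008,.02),board=(.42,.62,-.11,-.03,.15,.21),rodtop=(.48,.56,-.17,-.11,.127,.145),trough=(.38,.62,.14,.3,.065,.085),post=(.45,.6,-.36,-.25,.125,.15),blade=(.48,.58,-.31,-.22,.09,.124),balls=(.42,.49,-.2,-.1,.085,.13),balls2=(.56,.63,-.2,-.1,.085,.13),ctop=(.49,.55,-.17,-.11,.065,.085)).items():
        P=box(W,*b)
        if len(P)>3: print(nm,len(P),rect(P),P.mean(0).round(4),"zmed",np.median(P[:,2]).round(4), P[:,2].max().round(4))
a=cv2.resize(np.load("scene.npz")["p"][180:300,190:330],None,fx=5,fy=5,interpolation=cv2.INTER_CUBIC)
save(a,"crop.png")
E
```

```text
top
plate 5211 (array([ 521.6, -165.7]), array([170. , 318.4]), 2.6) [ 0.5212 -0.1919  0.0136] zmed 0.0136 0.02
board 239 (array([516.7, -75.1]), array([118.4,   8.4]), 2.7) [ 0.5163 -0.0742  0.1879] zmed 0.1924 0.1977
rodtop 56 (array([ 520.4, -144.7]), array([19.4, 19.5]), 58.9) [ 0.521  -0.1445  0.1319] zmed 0.1318 0.1367
trough 366 (array([493.3, 210.4]), array([ 41.7, 160. ]), 82.6) [0.492  0.2106 0.0735] zmed 0.0738 0.0815
post 59 (array([ 530.6, -301.6]), array([16.7, 28.6]), 76.5) [ 0.5268 -0.3012  0.1346] zmed 0.1357 0.1426
blade 218 (array([ 526.5, -281.7]), array([32.5, 55.2]), 1.3) [ 0.5261 -0.2805  0.1158] zmed 0.115 0.1237
balls 95 (array([ 459.1, -161.7]), array([46.7, 15.6]), 9.4) [ 0.4552 -0.1608  0.1047] zmed 0.1049 0.1184
balls2 97 (array([ 582.6, -128.1]), array([44.6, 16. ]), 10.7) [ 0.5848 -0.1283  0.1039] zmed 0.1051 0.119
ctop 310 (array([ 520.6, -143.1]), array([53.8, 57.4]), 84.9) [ 0.5193 -0.1427  0.075 ] zmed 0.075 0.0818
scene
plate 4087 (array([ 515.2, -179.8]), array([194.4, 285.3]), 2.7) [ 0.5365 -0.1837  0.013 ] zmed 0.0129 0.02
board 153 (array([521.3, -71.9]), array([120.1,   7.9]), 2.7) [ 0.5315 -0.0715  0.1891] zmed 0.1925 0.1993
rodtop 44 (array([ 523.7, -142.1]), array([20.6, 19.6]), 13.1) [ 0.5238 -0.142   0.1312] zmed 0.1307 0.1367
trough 289 (array([495.7, 213.4]), array([ 40.7, 165.7]), 82.9) [0.5018 0.2132 0.0729] zmed 0.0732 0.0806
post 48 (array([ 533.5, -298.9]), array([12.1, 35.9]), 86.9) [ 0.5323 -0.2986  0.1346] zmed 0.1358 0.1412
blade 214 (array([ 532. , -280.5]), array([34.9, 59.1]), 2.0) [ 0.5332 -0.281   0.1146] zmed 0.1142 0.1239
balls 90 (array([ 460.2, -156.9]), array([43.8, 15.5]), 18.5) [ 0.4599 -0.1582  0.1028] zmed 0.1022 0.1177
balls2 58 (array([ 590., -124.]), array([43.5, 16.1]), 11.1) [ 0.5941 -0.1242  0.1071] zmed 0.1104 0.1196
ctop 237 (array([ 524.9, -141.1]), array([52.6, 57.4]), 16.4) [ 0.529  -0.1407  0.074 ] zmed 0.074 0.0849
```

View pics/crop.png

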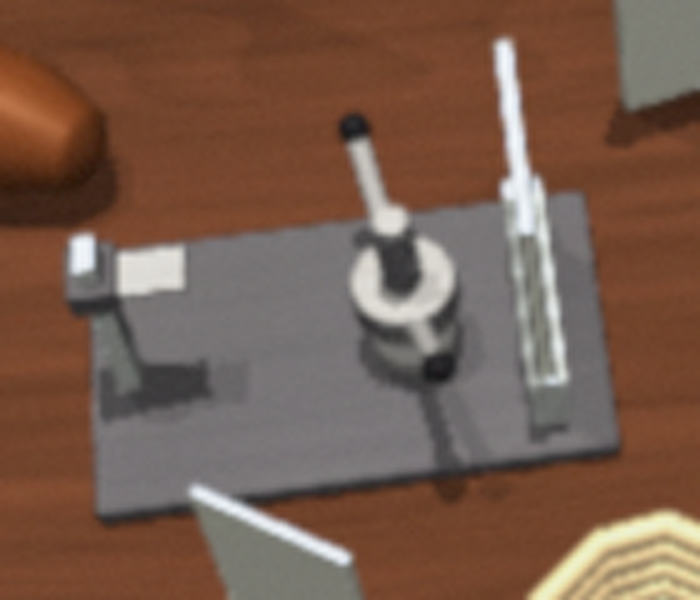

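The crop shows the board in its slot at (515,140), rod and collar at (390,270), ball ends at (355,125) and (437,365), and the pointer blade at (150,270). The board is about 120 x 8 mm with its top at 0.193, which matches the description.

Call:
jog_arm([
  [[45,-335,-117,-60,0,0,-0.2],[45,-335,-117,-60,0,0,-0.427],[45,-335,-117,-60,0,0,-0.427],[45,-335,-117,-60,0,0,-0.427],[45,-335,-117,-60,0,0,-0.427],[45,-335,-117,-60,0,0,-0.427],[45,-510,-450,-60,0,0,-0.427],[45,-510,-450,-60,0,0,-0.427],[45,-510,-450,-60,0,0,-0.427],[45,-510,-450,-60,0,0,-0.427],[45,-510,-450,-60,0,0,-0.427],[45,-510,-450,-60,0,0,-0.427]],
])

```text
time: 2.2
tool_pos: [0.5198, -0.0744, 0.2916]
eef_rot: [[-0.999, -0.046, 0.001], [-0.046, 0.999, -0.0], [-0.001, -0.0, -1.0]]
wrist_force: [0.9, -0.7, -0.4]
gripper_width: 0.045
```

```bash
cat >> h.py <<'E'
def rect(P):
    (c,s,a)=cv2.minAreaRect((P[:,:2]*1000).astype(np.float32)); return np.round(c,1),np.round(s,1),round(a,1)
def box(W,x0,x1,y0,y1,z0,z1):
    x,y,z=np.moveaxis(W,-1,0); m=(x>x0)&(x<x1)&(y>y0)&(y<y1)&(z>z0)&(z<z1); return W[m]
def totool(p,yaw=None):
    s=observe(); R=s["eef_rot"]; d=np.array(p)-s["tool_pos"]; return (R.T@d*1000).round(1)
E
python3 - <<'E'
from h import *
p,d,W,K,T=shot("wrist"); save(p,"w1.png"); np.savez("w1",p=p,W=W)
s=observe(); print(s["time"],s["tool_pos"],s["eef_rot"].round(3).tolist(),s["gripper_width"],s["joints"].round(2))
for nm,b in dict(board=(.42,.62,-.11,-.03,.185,.21),rodtop=(.48,.56,-.17,-.11,.127,.145),balls=(.42,.49,-.2,-.1,.085,.13),balls2=(.56,.63,-.2,-.1,.085,.13),ctop=(.49,.55,-.17,-.11,.065,.085),blade=(.48,.58,-.29,-.22,.09,.124)).items():
    P=box(W,*b)
    if len(P)>3: print(nm,len(P),rect(P),P.mean(0).round(4),np.median(P[:,2]).round(4))
E
```

```text
2.25 [ 0.51998093 -0.08178268  0.29128573] [[-0.999, -0.04, 0.0], [-0.04, 0.999, -0.006], [-0.0, -0.006, -1.0]] 0.044913485468022714 [-0.38 -0.    1.65 -0.01  1.49 -1.99]
board 2296 (array([518.3, -74. ]), array([120.2,   8. ]), 2.8) [ 0.5132 -0.0742  0.193 ] 0.193
rodtop 588 (array([ 521.8, -143.7]), array([21.2, 21.9]), 40.2) [ 0.5209 -0.1432  0.1309] 0.1315
balls 985 (array([ 458.3, -158.1]), array([47.6, 17.4]), 20.4) [ 0.4554 -0.1593  0.1044] 0.1058
balls2 810 (array([ 584.3, -128.9]), array([47.1, 16.9]), 19.9) [ 0.5848 -0.1265  0.1027] 0.103
ctop 2194 (array([ 520.5, -142.7]), array([57.5, 55.5]), 53.7) [ 0.5159 -0.1396  0.0743] 0.0745
blade 1727 (array([ 528.5, -271.5]), array([33.1, 37. ]), 0.4) [ 0.5278 -0.2741  0.1139] 0.1134
```

View pics/w1.png

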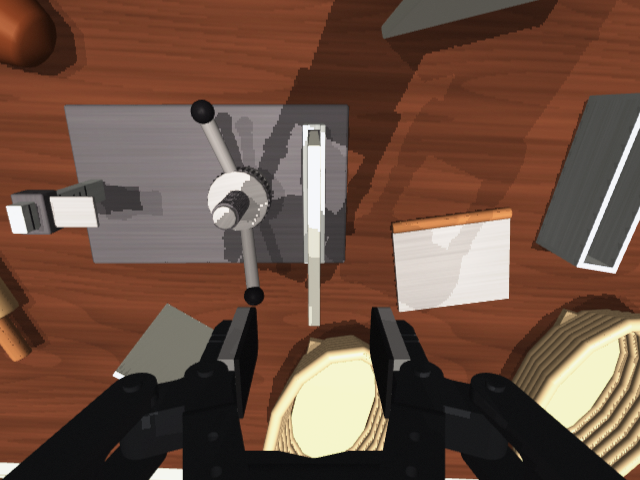

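Call:
jog_arm([
  [[45,0,0,50,0,0,0],[45,0,0,100,0,0,0],[45,0,0,141,0,0,0],[45,0,0,141,0,0,0],[45,0,0,141,0,0,0]],
])

```text
time: 2.88
tool_pos: [0.521, -0.0726, 0.1523]
eef_rot: [[-0.999, -0.046, 0.003], [-0.046, 0.999, -0.001], [-0.003, -0.001, -1.0]]
wrist_force: [-0.0, -0.6, 0.6]
gripper_width: 0.0451
```

Call:
jog_arm([
  [[0,0,-1,0,0,0,0],[0,0,-1,0,0,0,0],[0,0,-1,0,0,0,0],[0,0,-1,0,0,0,0],[0,0,-1,0,0,0,0]],
])

```text
time: 3.5
tool_pos: [0.5211, -0.0738, 0.152]
eef_rot: [[-0.999, -0.046, 0.003], [-0.046, 0.999, -0.001], [-0.003, -0.001, -1.0]]
wrist_force: [0.3, -0.2, 6.8]
gripper_width: 0.0073
```

Call:
jog_arm([
  [[0,0,0,-20,0,0,0],[0,0,0,-45,0,0,0],[0,0,0,-75,0,0,0],[0,0,0,-105,0,0,0],[0,0,0,-105,0,0,0],[0,0,0,-105,0,0,0]],
])

```text
time: 4.25
tool_pos: [0.519, -0.073, 0.2535]
eef_rot: [[-0.999, -0.046, -0.003], [-0.046, 0.999, 0.001], [0.003, 0.001, -1.0]]
wrist_force: [0.2, -0.1, -2.4]
gripper_width: 0.0073
```

```bash
python3 - <<'E'
from h import *
s=observe(); print(s["time"],s["tool_pos"],s["gripper_width"],s["wrist_force"])
p,d,W,K,T=shot("wrist")
for nm,b in dict(board=(.42,.62,-.11,-.03,.282,.31)).items():
    P=box(W,*b)
    if len(P)>3: print(nm,len(P),rect(P),P.mean(0).round(4),np.median(P[:,2]).round(4),P.max(0),P.min(0))
P=box(W,.38,.62,.14,.3,.065,.085); print(len(P),rect(P))
p,d,W,K,T=shot("scene");save(p[150:330,190:430],"s2.png") if 0 else None
P=box(W,.42,.62,-.11,-.03,.25,.31); print(len(P),rect(P),P.max(0))
P=box(W,.42,.62,-.11,-.03,.08,.31); print(len(P),P.min(0),P.max(0))
E
```

```text
4.25 [ 0.51902614 -0.07303041  0.25347105] 0.007265874042089599 [ 0.15126478 -0.09572036 -2.38141242]
board 21417 (array([508.6, -64.9]), array([77.6, 82.4]), 59.6) [ 0.5064 -0.073   0.2998] 0.2987 [ 0.54549772 -0.03059664  0.3099995 ] [ 0.45620944 -0.10999974  0.28200369]
1705 (array([525.3, 205. ]), array([37.6, 96.3]), 83.3)
396 (array([530.9, -76.5]), array([70.4, 75.8]), 57.2) [ 0.57945608 -0.03363838  0.30986541]
494 [ 0.50285594 -0.10776282  0.10871802] [ 0.57945608 -0.03363838  0.30986541]
```

Call:
jog_arm([
  [[0,1,40,0,0,0,0.03],[0,3,95,0,0,0,0.06],[0,5,150,0,0,0,0.1],[0,7,205,0,0,0,0.14],[0,8,255,0,0,0,0.17],[0,9,286,0,0,0,0.17],[0,9,286,0,0,0,0.17],[0,9,286,0,0,0,0.17],[0,9,286,0,0,0,0.17]],
])

```text
time: 5.48
tool_pos: [0.4977, 0.2109, 0.2549]
eef_rot: [[-0.992, 0.125, -0.001], [0.125, 0.992, -0.0], [0.001, -0.0, -1.0]]
wrist_force: [0.5, 0.6, -1.5]
gripper_width: 0.0076
```

```bash
python3 - <<'E'
from h import *
s=observe(); print(s["time"],s["tool_pos"],s["gripper_width"],s["eef_rot"].round(3).tolist())
p,d,W,K,T=shot("wrist"); save(p,"w2.png")
P=box(W,.38,.62,.14,.3,.068,.082); print(len(P),rect(P))
p,d,W,K,T=shot("scene"); P=box(W,.38,.62,.14,.3,.068,.082); print(len(P),rect(P))
p=p[120:300,280:520]; save(cv2.resize(p,None,fx=3,fy=3),"s2.png")
E
```

```text
5.475 [0.49771327 0.21093095 0.25486815] 0.007565651950019517 [[-0.992, 0.125, -0.001], [0.125, 0.992, -0.0], [0.001, -0.0, -1.0]]
2737 (array([494. , 211.8]), array([ 40.1, 159.5]), 82.9)
208 (array([495.9, 213.5]), array([ 40.5, 163.5]), 82.8)
```

View pics/w2.png

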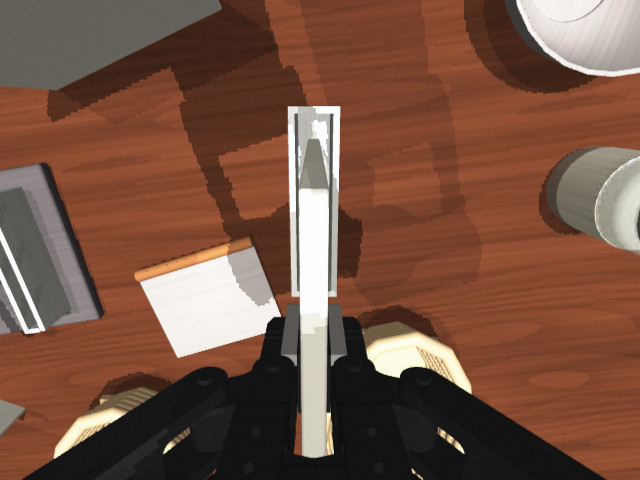

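The board is aligned over the trough (290-340, 107-297), with clear margin on each side. Next I lower it.

Call:
jog_arm([
  [[0,0,0,30,0,0,0],[0,0,0,60,0,0,0],[0,0,0,85,0,0,0],[0,0,0,102,0,0,0],[0,0,0,110,0,0,0],[0,0,0,110,0,0,0],[0,0,0,110,0,0,0]],
])

```text
time: 6.45
tool_pos: [0.4985, 0.212, 0.1464]
eef_rot: [[-0.992, 0.124, 0.002], [0.124, 0.992, 0.0], [-0.002, 0.001, -1.0]]
wrist_force: [-0.7, -0.7, -1.6]
gripper_width: 0.0074
```

Call:
jog_arm([
  [[0,0,0,3,0,0,0],[0,0,0,4,0,0,0],[0,0,0,4,0,0,0],[20,0,0,4,0,0,0],[40,0,0,4,0,0,0],[60,0,0,4,0,0,0],[60,0,0,4,0,0,0],[60,0,0,-40,0,0,0],[60,0,0,-100,0,0,0],[60,0,0,-140,0,0,0],[60,0,0,-140,0,0,0]],
])

```text
time: 7.82
tool_pos: [0.4998, 0.2123, 0.2898]
eef_rot: [[-0.992, 0.123, 0.008], [0.123, 0.992, 0.001], [-0.008, 0.003, -1.0]]
wrist_force: [0.2, -0.1, -0.8]
gripper_width: 0.0602
```

```bash
python3 - <<'E'
from h import *
s=observe(); print(s["time"],s["tool_pos"],s["gripper_width"],s["wrist_force"],s["joints"].round(2))
p,d,W,K,T=shot("wrist")
P=box(W,.38,.62,.12,.32,.1,.21); print(len(P),rect(P),P.max(0),P.min(0)); Q=P[P[:,2]>P[:,2].max()-.008]; print(rect(Q),Q.mean(0))
p,d,W,K,T=shot("scene")
P=box(W,.38,.62,.12,.32,.12,.21); print(len(P),rect(P),P.max(0))
p=p[120:320,180:480]; save(cv2.resize(p,None,fx=2.5,fy=2.5),"s3.png")
E
```

```text
7.825 [0.49976262 0.21234131 0.2898094 ] 0.060194956811501284 [ 0.22247568 -0.05025684 -0.83369905] [ 0.18  0.03  1.61 -0.    1.48 -1.27]
2256 (array([495.8, 212.8]), array([  8. , 119.6]), 82.8) [0.55526546 0.22407652 0.18623617] [0.43617069 0.20184773 0.10582777]
(array([495.8, 212.8]), array([  8. , 119.6]), 82.9) [0.49129275 0.21338132 0.18396889]
271 (array([498. , 214.5]), array([  9.1, 123.3]), 82.9) [0.55917558 0.22506355 0.19112128]
```

View pics/s3.png

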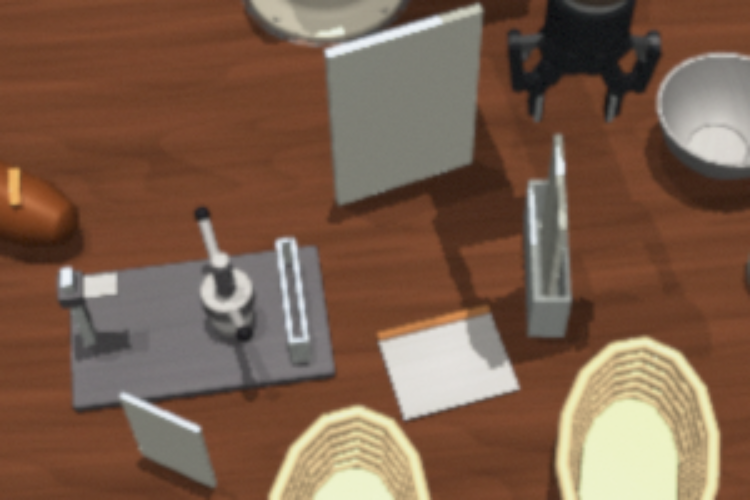

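The board stands in the trough at (550,230 in the crop), top at 0.184. The slot is empty at (292,300). Next I move to the collar with fingers closed.

Call:
jog_arm([
  [[0,-1,-50,0,0,0,-0.05],[0,-3,-110,0,0,0,-0.124],[0,-4,-170,0,0,0,-0.124],[0,-5,-230,0,0,0,-0.124],[0,-7,-285,0,0,0,-0.124],[0,-8,-326,0,0,0,-0.124],[0,-8,-326,60,0,0,-0.124],[0,-8,-326,110,0,0,-0.124],[0,-8,-326,110,0,0,-0.124],[0,-8,-326,110,0,0,-0.124]],
])

```text
time: 9.18
tool_pos: [0.4659, -0.1127, 0.1764]
eef_rot: [[-1.0, -0.0, 0.001], [-0.0, 1.0, -0.0], [-0.001, -0.0, -1.0]]
wrist_force: [0.8, 0.2, 0.6]
gripper_width: 0.0001
```

```bash
python3 - <<'E'
from h import *
s=observe(); print(s["time"],s["tool_pos"],s["gripper_width"],s["eef_rot"].round(3).tolist())
p,d,W,K,T=shot("wrist"); save(p,"w4.png")
for nm,b in dict(rodtop=(.48,.56,-.17,-.11,.127,.145),balls=(.42,.48,-.2,-.1,.085,.13),balls2=(.56,.63,-.2,-.1,.085,.13),ctop=(.49,.55,-.17,-.11,.065,.085),blade=(.48,.58,-.29,-.22,.09,.124)).items():
    P=box(W,*b)
    if len(P)>3: print(nm,len(P),rect(P),P.mean(0).round(4),np.median(P[:,2]).round(4))
E
```

```text
9.175 [ 0.46588134 -0.11272817  0.17642323] 7.911736446681375e-05 [[-1.0, -0.0, 0.001], [-0.0, 1.0, -0.0], [-0.001, -0.0, -1.0]]
rodtop 628 (array([ 517.1, -146.1]), array([12.1, 21.3]), 27.6) [ 0.5165 -0.1457  0.1306] 0.1313
balls 1592 (array([ 457.9, -161.2]), array([45.7, 17.5]), 8.6) [ 0.4523 -0.1597  0.1057] 0.1092
balls2 54 (array([ 596.9, -116.5]), array([2.6, 8.1]), 89.5) [ 0.5967 -0.1166  0.1108] 0.1109
ctop 2845 (array([ 510.6, -150.3]), array([40.7, 58.2]), 30.8) [ 0.5088 -0.147   0.0742] 0.0744
blade 3167 (array([ 528.1, -271.2]), array([34. , 37.5]), 0.1) [ 0.5266 -0.2747  0.1138] 0.1134
```

View pics/w4.png

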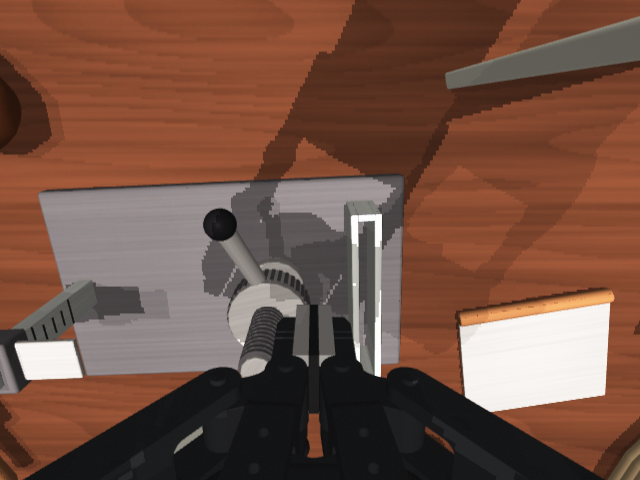

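Call:
jog_arm([
  [[0,0,0,50,0,0,0],[0,0,0,100,0,0,0],[0,6,-20,100,0,0,0],[0,6,-41,100,0,0,0],[0,-1,-62,99,0,0,0],[0,-15,-78,98,0,0,0],[0,-34,-89,97,0,0,0],[0,-55,-93,96,0,0,0],[0,-76,-89,95,0,0,0],[0,-95,-78,94,0,0,0],[0,-109,-62,94,0,0,0],[0,-116,-41,93,0,0,0]],
])

```text
time: 10.72
tool_pos: [0.5828, -0.1533, 0.0837]
eef_rot: [[-1.0, -0.0, 0.002], [-0.0, 1.0, -0.002], [-0.002, -0.002, -1.0]]
wrist_force: [-1.1, -1.8, 1.1]
gripper_width: 0.0001
```

Call:
jog_arm([
  [[0,0,22,-1,0,0,0],[0,7,42,-2,0,0,0],[0,21,58,-3,0,0,0],[0,40,69,-4,0,0,0],[0,61,73,-5,0,0,0],[0,82,69,-6,0,0,0],[0,101,58,-6,0,0,0],[0,115,42,-7,0,0,0],[0,122,22,-8,0,0,0],[0,122,0,-9,0,0,0],[0,115,-20,-10,0,0,0],[0,101,-37,-11,0,0,0]],
])

```text
time: 12.22
tool_pos: [0.48, -0.1901, 0.093]
eef_rot: [[-1.0, 0.0, -0.001], [0.0, 1.0, 0.002], [0.001, 0.002, -1.0]]
wrist_force: [-0.5, 2.8, -0.2]
gripper_width: -0.0002
```

Call:
jog_arm([
  [[0,-19,-11,-1,0,0,0],[0,-40,-14,-2,0,0,0],[0,-61,-11,-3,0,0,0],[0,-80,0,-4,0,0,0],[0,-94,16,-5,0,0,0],[0,-101,37,-6,0,0,0],[0,-101,58,-6,0,0,0],[0,-94,79,-7,0,0,0],[0,-80,95,-8,0,0,0],[0,-61,106,-9,0,0,0],[0,-40,110,-10,0,0,0],[0,-19,106,-11,0,0,0]],
])

```text
time: 13.72
tool_pos: [0.4988, -0.0829, 0.1047]
eef_rot: [[-1.0, -0.001, 0.002], [-0.001, 1.0, 0.0], [-0.002, 0.0, -1.0]]
wrist_force: [2.2, 0.1, 0.9]
gripper_width: 0.0004
```

```bash
python3 - <<'E'
from h import *
s=observe(); print(s["time"],s["tool_pos"],s["wrist_force"])
for n in("top","scene","wrist"):
    p,d,W,K,T=shot(n)
    x,y=W[...,0]-.521,W[...,1]+.1433; r=np.hypot(x,y)
    P=W[(r>.014)&(r<.026)&(W[...,2]>.07)&(W[...,2]<.13)]
    print(n,len(P),np.percentile(P[:,2],[10,30,50,70,90]).round(4))
    Q=box(W,.51,.545,-.28,-.257,.1,.124); print("blade",len(Q),np.median(Q[:,2]) if len(Q) else 0)
    B=W[(r>.065)&(r<.09)&(W[...,2]>.11)&(W[...,2]<.15)&(p.max(-1)<70)]
    a=np.degrees(np.arctan2(B[:,1]+.1433,B[:,0]-.521)); print("ang",len(a),np.histogram(a,np.arange(-180,181,30))[0])
E
```

```text
13.725 [ 0.49880122 -0.0828698   0.10470978] [2.23125351 0.08105357 0.89222927]Traceback (most recent call last):
  File "<stdin>", line 7, in <module>
    return _quantile_unchecked(
        a, q, axis, out, overwrite_input, method, keepdims, weights)
    return _ureduce(a,
                    func=_quantile_ureduce_func,
    ...<5 lines>...
                    overwrite_input=overwrite_input,
                    method=method)
    r = func(a, **kwargs)
    result = _quantile(arr,
                       quantiles=q,
    ...<2 lines>...
                       out=out,
                       weights=wgt)
    slices_having_nans = np.isnan(arr[-1, ...])
                                  ~~~^^^^^^^^^
IndexError: index -1 is out of bounds for axis 0 with size 0
```

Call:
jog_arm([
  [[0,19,-11,-1,0,0,0],[0,32,-27,-2,0,0,0],[0,40,-47,-3,0,0,0],[0,40,-69,-4,0,0,0],[0,32,-89,-5,0,0,0],[0,19,-106,-6,0,0,0],[0,0,-117,-6,0,0,0],[0,-21,-120,-7,0,0,0],[0,-42,-117,-8,0,0,0],[0,-42,-117,-8,0,0,0],[0,-25,-120,-8,0,0,0],[0,-21,-120,-50,0,0,0]],
])

```text
time: 15.28
tool_pos: [0.5165, -0.2022, 0.1507]
eef_rot: [[-1.0, 0.0, -0.008], [0.0, 1.0, 0.006], [0.008, 0.006, -1.0]]
wrist_force: [0.0, -0.2, 0.9]
gripper_width: -0.0
```

Call:
jog_arm([
  [[0,0,0,-60,0,0,0],[0,0,0,-110,0,0,0],[0,0,50,-145,0,0,0],[0,0,90,-145,0,0,0],[0,0,120,-145,0,0,0],[0,0,120,-145,0,0,0],[0,0,120,-145,0,0,0],[0,0,120,-145,0,0,0]],
])

```text
time: 16.27
tool_pos: [0.5201, -0.0854, 0.2991]
eef_rot: [[-1.0, 0.001, -0.0], [0.001, 1.0, -0.0], [0.0, -0.0, -1.0]]
wrist_force: [-0.5, -0.2, 0.4]
gripper_width: -0.0001
```

```bash
python3 - <<'E'
from h import *
s=observe(); print(s["time"],s["tool_pos"],s["wrist_force"])
for n in("scene","wrist"):
    p,d,W,K,T=shot(n)
    x,y=W[...,0]-.521,W[...,1]+.1433; r=np.hypot(x,y)
    P=W[(r>.014)&(r<.026)&(W[...,2]>.07)&(W[...,2]<.13)]
    print(n,len(P), np.percentile(P[:,2],[10,30,50,70,90]).round(4) if len(P) else 0)
    Q=box(W,.51,.545,-.28,-.257,.1,.124); print("blade",len(Q),np.median(Q[:,2]) if len(Q) else 0, Q.mean(0))
    Q=box(W,.48,.58,-.31,-.22,.09,.124); print(Q.mean(0),rect(Q))
save(p,"w5.png")
E
```

```text
16.275 [ 0.52012137 -0.08543747  0.29907825] [-0.53552466 -0.24548188  0.39929227]
scene 170 [0.1088 0.1107 0.1118 0.1131 0.115 ]
blade 76 0.11264957955636257 [ 0.52867526 -0.26897956  0.1127818 ]
[ 0.5332917  -0.28227242  0.11425496] (array([ 530.9, -280.8]), array([34.7, 58.9]), 1.8)
wrist 1962 [0.1108 0.1113 0.1117 0.112  0.1126]
blade 817 0.1132734585501215 [ 0.52715228 -0.26846519  0.11325404]
[ 0.52650551 -0.28069151  0.11549971] (array([ 528.2, -281.8]), array([34.4, 57.8]), 2.6)
```

View pics/w5.png

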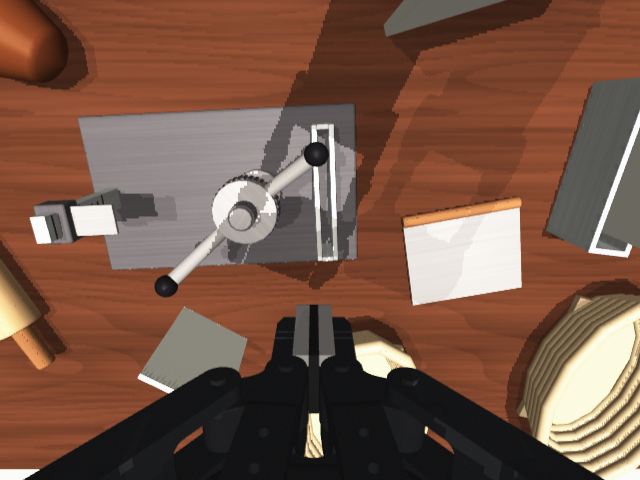

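Blade at (95,220), collar at (245,210), arms clear. The collar's top face is within about 1 mm of the blade's mid-thickness. I check the board once more, then hand in.

```bash
python3 - <<'E'
from h import *
p,d,W,K,T=shot("top"); P=box(W,.38,.62,.12,.32,.12,.21); print(len(P),rect(P),P.max(0),P.min(0))
s=observe(); print(s["time"],abs(s["qd"]).max(),s["wrist_force"])
print(close_job())
E
```

```text
407 (array([495.4, 211.5]), array([  9.4, 119. ]), 83.0) [0.55402818 0.22230197 0.19100771] [0.43662384 0.19972126 0.12049572]
16.425 0.004842853033318039 [0.0074098  0.04341754 0.53521043]
the job is handed in; nothing more can be done
None
```

The job is handed in at 16.4 s of the 61 s allowed; the hand-in reports no verdict.

**What I did:** I gripped the board by its top edge and slid it straight up out of the slot. I stood it in the trough and released it. Then, with closed fingers, I pushed one collar arm counter-clockwise in a rising circle, about 2.3 turns (37.5 mm). I backed the fingers off and moved the gripper clear.

**Last checks:**
- **Board:** it stands upright in the trough. It is within about 2 mm of the trough's centre, with its foot on the floor.
- **Collar height:** the two cameras differ slightly. Its top face reads 0.4 mm above the blade's mid-thickness in the wrist camera and 1.1 mm above in the scene camera. The angle I pushed it through, compared with the starting measurements, gives roughly ±0.5 mm. All are inside the 3 mm tolerance.
- **Pointer:** the scene camera puts it within about 1 mm of where it started.
- **Robot:** it was still and touching nothing, with a wrist force of about 0.5 N.
- **Bystanders:** I compared these by eye in the pictures only, and saw none moved.

One measuring script crashed midway because the arm hid the collar from the top camera. I measured again after moving clear.

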